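# Open the double-latched specimen case

## Robot

A 6-joint arm with a two-finger parallel gripper is mounted at the origin on the work surface. World frame = base frame: x ahead of the robot, y to its left, z up, the work surface at z = 0. Lengths are in m, angles in rad, forces in N, time in s.
With the tool pointing down it reaches from about 0.35 to 0.725 m from the base axis. Payload 6 kg.
Tool frame: the origin (TCP) lies between the finger pads; the fingertips stand 17 mm ahead of it and the grasp point (between the pads) lies 2 mm behind it; z points along the fingers, x is the direction in which the jaws open and shut, and the axes are right-handed (so a half turn about z gives the same grasp; the last joint's range is limited). The gripper opens to 85 mm and grips with 20 to 120 N. Pads are 22 mm wide; open, the fingers measure 114 mm over their backs; the gripper's body (76 mm by 85 mm) begins 54 mm behind the grasp point. The pads swing forward as they close: fully open they stand 13 mm farther back than shut.
Start: joints at [-0.977, 0.04, 0.085, 0, -1.615, -0.334], TCP at [0.154, -0.58, 0.248] pointing down, gripper open.
Joint ranges: [-2.56, 2.56], [-1.29, 2.01], [-1.08, 1.49], [-3.29, 1.98], [-2.81, -0.18], [-2.99, 2.99]. Speed limits (rad/s): [2.57, 2.57, 3.01, 3.14, 3.14, 3.14].

## Interface

Orientations are given as a 3x3 rotation matrix whose columns are the frame's x, y, z axes.
In Python, from workcell import arm gives the robot as it stands. Calls block until the motion is done:
- arm.move_pose(position, orientation): joint-space move of the TCP to a pose.
- arm.move_l(position, rate=0.15, attitude=None, guard=None): straight line of the TCP; attitude=None keeps the orientation; rate is the mean speed in m/s. With guard (N) it stops when the force on the tool has changed by that much, and returns True; else False.
- arm.move_joints(angles): joint-space move.
- arm.set_gripper(opening, f_grip=None): finger opening in m; f_grip is the grip in N (None keeps the last); returns when the fingers have stopped.
- arm.sleep(seconds).
- arm.ik(position, orientation): joint angles nearest the present ones, or None.
- arm.read_state(): the state.
- arm.camera(name): name is "scene" or "side" or "wrist"; returns a dict with "img" (400x640x3 uint8, red, green, blue), "range_z" (400x640 float32, m along the optical axis (not along the pixel's ray), 0 where there is no reading), "K" (3x3 intrinsics, pixels), "D" ([k1, k2, p1, p2, k3] as OpenCV has them; the pictures are not rectified), "R" (3x3) and "t" (3): a world point X has camera coordinates R X + t; the wrist camera has in their place "hand_eye" (4x4, takes a point from camera to tool coordinates, whose origin is the TCP and whose axes are the tool frame's). Camera axes: x right, y down, z forward; pixel columns grow to the right and rows downward; lengths in m; the calibration is good to about 2 mm. A picture is of the moment at which its call begins: read the wrist's pose just before it.
A pose or a line that the arm cannot do raises arm.MotionError and nothing moves.
- arm.finish_job(): hands the job in, once; it reports no verdict.
The state is a dict: "clock": time; "joint_positions": joint angles; "qvel": joint speeds; "joint_efforts": joint torques, N m; "tcp_pos": TCP position; "orientation": TCP orientation; "ft_force": force on the tool from outside, world axes, zero at the start; "moment": the same for the moment, N m; "opening": finger opening in m.
Only numpy, scipy, OpenCV 4.12 (cv2) and the standard library are available. Lean on these libraries where they do the work, as an engineer would, in place of code of your own. Each camera call takes 0.05 s, during which the arm holds its last target.

## Task

Open the white specimen case. Swing the red latch clear of the lid, lift the lid slightly by its black handle until the safety catch stops it and its yellow tongue springs out in front, then, with the lid only ajar, push the tongue fully sideways towards the latch side to free the catch. Finally swing the lid up until it stands nearly upright, let go, and leave the things around the case undisturbed.

Things in the scene. Friction and masses are not known exactly. Their poses are not given: they have to be found in the camera images.
- case: White specimen case on a black base plate, fixed to the table. Origin: middle of the case at table height. Axes: +x to the hinge side, -x to the front, +y along the front edge towards the latch end, z up. Base plate x -165 to +120, y -125 to +125, 14 mm thick. A 16 mm steel post that carries the latch stands in front at x -140, y +85 mm, up to z 103 mm. All 'case' numbers below are in this frame.
- hinge_line (a point): Middle of the lid's hinge line, at case x +105, y 0, z 95 mm (fixed); the line runs along case y.
- lid_edge (a point): Where the top of the shut lid's front edge is: case x -120, y 0, z 100 mm (this point is fixed and does not rise with the lid). Shut lid: 10 mm plate, case x -120 to +105, y -120 to +120, with a front skirt 8 mm thick (x -120 to -112) down to z 70 mm.
- latch (a joint): The red primary latch: an arm 16 mm wide turning about the post at case x -140, y +85 mm, reaching 55 mm from it, z 102.5 to 110.5 mm. 0 rad: it points along case +x over the lid and holds it shut (starts at 0 to 0.5). Grows as it swings towards case +y; clears the lid at about 1.35 rad, stops at 1.75. About 2 N at the peg; stays where left.
- latch_peg (a point): Mid-height of the red upright peg (14 mm diameter, from z 110.5 to 140.5 mm) on the latch arm, 35 mm from the post axis; push it sideways to swing the latch.
- lid (a joint): Lid angle, rad: 0 shut, grows as the front edge rises, end stop 1.6. With the latch clear it lifts to about 0.15 and is stopped there by the safety catch. The stiff hinge holds the lid where it is left; it takes about 6 to 9 N at the handle to lift (lid 0.25 to 0.45 kg).
- lid_handle (a point): Middle of the black round handle bar on the lid (14 mm diameter, 100 mm long along case y; its axis stands 35 mm above the lid's top, lid shut: case x -45, y 0, z 135 mm). It turns with the lid about the hinge line. Free space about 28 mm under the bar.
- catch (a joint): Sideways position of the safety catch, m: 0 engaged (stops the lid), grows as the tongue is pushed towards case +y, free of the lid from about 0.019, end stop 0.035. Takes about 2 N and stays where it is left. Cannot be reached with the lid shut.
- tongue_end (a point): Middle of the front end face of the yellow catch tongue, a bar 24 mm wide (case y), 18 mm tall (z 70 to 88 mm). Lid shut: hidden behind the skirt at case x -108, y 0. When the lid is lifted beyond about 0.09 rad a spring slides it out to case x -163, so some 43 mm of it stick out in front of the lid, seen from above, with 56 mm of free height below it.
- objective: Bystander, leave alone: steel microscope objective, 34 mm diameter, 60 mm tall, standing in front of the case; origin at its underside
- puck_a: Bystander, leave alone: black specimen puck, 40 mm diameter, 22 mm tall, in front of the case; origin at its underside
- slide_box: Bystander, leave alone: blue slide box 90 x 140 x 34 mm, on the table left of the case; origin at its underside
- solvent: Bystander, leave alone: amber bottle, 64 mm diameter, 160 mm tall; origin at its underside
- paste_jar: Bystander, leave alone: white jar with green cap, 68 mm diameter, 70 mm tall; origin at its underside
- dish: Bystander, leave alone: white dish, 90 mm diameter, 18 mm tall; origin at its underside
- puck_b: Bystander, leave alone: grey specimen puck, 40 mm diameter, 22 mm tall; origin at its underside

How it is judged:
On the way, in this order (a step that is already met when the one before it is completed fails the run):
1. the red latch is swung clear of the shut lid (value of joint latch above 1.2 rad and value of joint lid below 0.06 rad), for 0.1 s.
2. the lid is lifted slightly, up to its safety catch, which is still engaged (value of joint lid between 0.105 and 0.25 rad and value of joint catch below 0.01 m), for 0.2 s.
3. the catch tongue is pushed fully aside while the lid is only ajar (value of joint catch above 0.022 m and value of joint lid below 0.3 rad), for 0.2 s.
At the end, for the whole second after the job is handed in: The lid stands open by more than 1.05 rad (60 degrees) and is at rest, the latch is swung clear (over 1.0 rad) and the catch is pushed aside (over 18 mm) (value of joint lid above 1.05 rad and value of joint catch above 0.018 m and value of joint latch above 1 rad and velocity of joint lid between -0.05 and 0.05 rad/s); the robot touches nothing.
It fails at once if a loose thing around the case is moved by more than 30 mm or knocked over (distance of any of objective, puck_a, puck_b, slide_box, solvent, paste_jar, dish from where it was at the start of the episode above 0.03 m or angle between any of objective, puck_a, puck_b, slide_box, solvent, paste_jar, dish's own z axis and vertical above 0.6 rad).
It fails at once if the lid is flung open (faster than 3 rad/s) (velocity of joint lid above 3 rad/s).
It also fails if it takes over 64 s, if anything falls off the work surface, if the arm or the gripper's body presses on something with over 40 N, if the wrist force passes 120 N, or if a joint passes its speed limit or range.

## Working session

There is one attempt and no reset: what is moved stays moved. The work goes in short steps, each a Python script; the robot and the scene stay as the last script left them, time stands still between calls to the robot, and variables do not carry over. Pictures are saved under pics/ and viewed, and the job is handed in when it is done.

```bash
ls; mkdir -p pics
python3 - <<'E'
from workcell import arm
import cv2, pickle, numpy as np
d={}
for n in ["scene","side"]:
    c=arm.camera(n); d[n]=c
    cv2.imwrite(f"pics/{n}0.png",c["img"][:,:,::-1])
    print(n,c["K"].round(1).tolist(),c["D"],c["R"].round(3).tolist(),c["t"])
pickle.dump(d,open("cams0.pkl","wb"))
print(arm.read_state())
E
```

```text
pics
scene [[425.4, 0.0, 322.9], [0.0, 425.4, 205.4], [0.0, 0.0, 1.0]] [-0.08003145  0.          0.          0.          0.        ] [[-0.843, 0.538, -0.017], [0.303, 0.448, -0.841], [-0.445, -0.714, -0.541]] [ 0.41499284 -0.08957493  1.86556015]
side [[515.6, 0.0, 316.9], [0.0, 515.6, 208.1], [0.0, 0.0, 1.0]] [-0.05838922  0.          0.          0.          0.        ] [[0.897, -0.441, -0.02], [-0.331, -0.642, -0.691], [0.291, 0.627, -0.722]] [-0.44683258  0.2683444   1.63398903]
{'clock': 0.1, 'joint_positions': array([-9.77304184e-01,  4.07575312e-02,  8.39188820e-02, -3.82623716e-04,
       -1.61550146e+00, -3.33721209e-01]), 'qvel': array([ 0.00145296, -0.00132104,  0.0034854 ,  0.00116408, -0.00020127,
        0.00105135]), 'joint_efforts': array([-5.21199312e-03, -3.69345117e+01,  3.48280048e+01,  6.95180833e+00,
       -4.59316638e-03,  4.13152009e-06]), 'tcp_pos': array([ 0.15412576, -0.57959342,  0.24738498]), 'orientation': array([[-2.56874986e-01,  9.66444485e-01, -5.46502646e-04],
       [ 9.66443342e-01,  2.56875527e-01,  1.49356123e-03],
       [ 1.58382717e-03, -1.44505323e-04, -9.99998735e-01]]), 'ft_force': array([0.76012597, 0.18599078, 0.71003628]), 'moment': array([-0.03999692,  0.016274  , -0.00948931]), 'opening': 0.08547805354110698}
```

View pics/scene0.png

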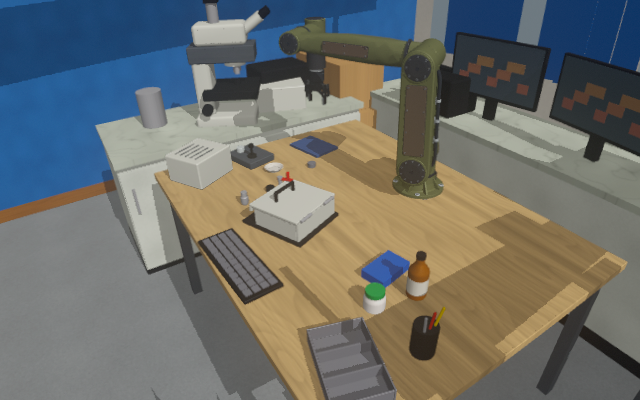

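View pics/side0.png

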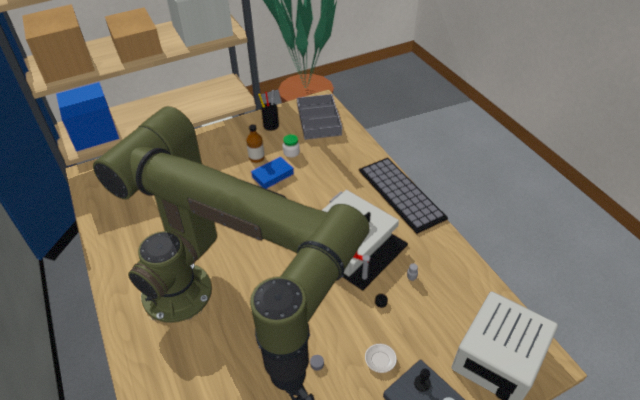

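The scene view shows the case around (295,212), with the handle at (285,190), the red latch at (287,177), and the objective at (244,198). The side view shows the red latch at (358,257), the objective at (412,271) and puck_a at (381,300). Next I'll make a top-down map from the depth images.

```bash
cat > h.py <<'E'
import numpy as np, cv2, pickle
def cloud(c):
    H,W=c["range_z"].shape
    u,v=np.meshgrid(np.arange(W),np.arange(H))
    p=cv2.undistortPoints(np.stack([u,v],-1).reshape(-1,1,2).astype(np.float64),c["K"],np.array(c["D"])).reshape(-1,2)
    z=c["range_z"].reshape(-1)
    X=np.c_[p*z[:,None],z]
    if "R" in c: X=(X-np.array(c["t"]))@np.array(c["R"])
    return X,z>0
def topmap(c,name,x0,x1,y0,y1,s=0.0015):
    X,m=cloud(c); col=c["img"].reshape(-1,3)
    m&=(X[:,0]>x0)&(X[:,0]<x1)&(X[:,1]>y0)&(X[:,1]<y1)&(X[:,2]>-0.05)&(X[:,2]<0.25)
    X=X[m];col=col[m];o=np.argsort(X[:,2]);X=X[o];col=col[o]
    h=int((x1-x0)/s);w=int((y1-y0)/s)
    im=np.zeros((h,w,3),np.uint8)
    for p,k in zip(X,col):
        cv2.circle(im,(int((y1-p[1])/s),int((x1-p[0])/s)),1,tuple(int(a) for a in k[::-1]),-1)
    cv2.imwrite(name,im)
E
python3 - <<'E'
from h import *
d=pickle.load(open("cams0.pkl","rb"))
for n in d:
    X,m=cloud(d[n]); im=d[n]["img"].reshape(-1,3).astype(int)
    mm=m&(X[:,2]>0.09)&(X[:,2]<0.115)&(im.min(1)>120)&(im.max(1)-im.min(1)<40)&(np.linalg.norm(X[:,:2],axis=1)<0.9)&(X[:,0]>0)
    print(n,mm.sum(),X[mm].mean(0),X[mm].min(0),X[mm].max(0))
    c=X[mm].mean(0)
    topmap(d[n],f"pics/top_{n}.png",0.1,0.95,-0.55,0.55,0.0016)
    rect=cv2.minAreaRect(X[mm][:,:2].astype(np.float32)*1000); print(rect)
    r=m&(im[:,0]>120)&(im[:,1]<60)&(im[:,2]<60)&(X[:,2]>0.08)&(X[:,2]<0.16)&(np.linalg.norm(X[:,:2]-c[:2],axis=1)<0.25)
    print('red',r.sum(),X[r].mean(0),X[r].min(0),X[r].max(0))
E
```

```text
scene 2092 [ 0.59337931 -0.0717782   0.09861763] [ 0.43542134 -0.61514546  0.0900711 ] [0.73406665 0.08070704 0.11494966]
((604.6015625, -266.13421630859375), (286.56024169921875, 684.8010864257812), 5.710154056549072)
red 32 [ 0.53577767 -0.19526606  0.11687077] [ 0.52349828 -0.21703445  0.10589262] [ 0.5527211  -0.18072321  0.13867654]
side 1431 [ 0.64003947 -0.09755867  0.09963959] [ 0.51016291 -0.63854212  0.09008056] [0.73457894 0.07472291 0.11476482]
((612.754150390625, -280.744384765625), (709.2332153320312, 216.33226013183594), 84.99232482910156)
red 30 [ 0.53688024 -0.20964758  0.11144783] [ 0.52634519 -0.22224744  0.10462253] [ 0.54909654 -0.19921254  0.1285618 ]
```

View pics/top_scene.png

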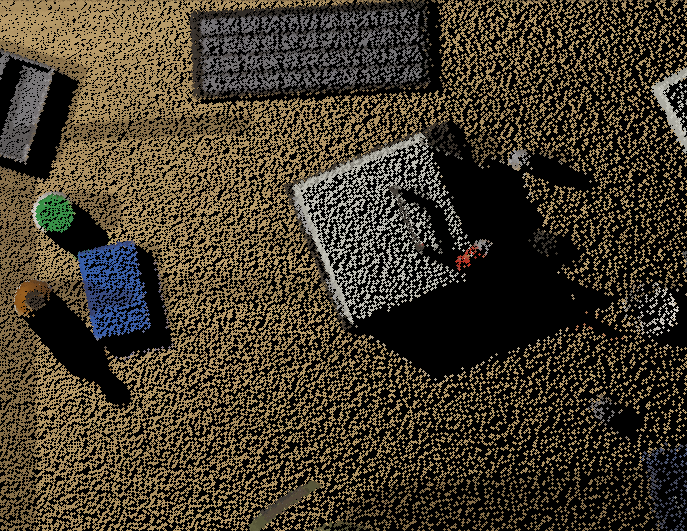

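View pics/top_side.png

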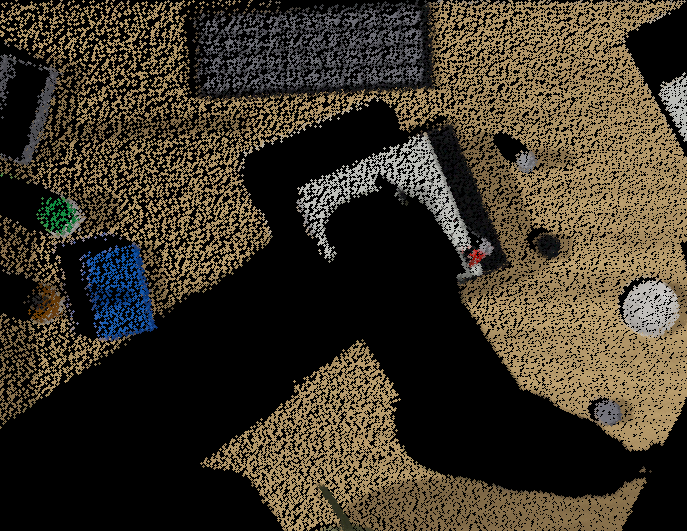

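Both maps agree on the layout. The case front faces world −y and its latch end faces the robot. The objective and puck_a stand in front of it. Now I'll fit the lid rectangle and find the red parts.

Run:
```python
from h import *
from scipy.optimize import minimize
d=pickle.load(open("cams0.pkl","rb"))
for n in d:
    X,m=cloud(d[n]); im=d[n]["img"].reshape(-1,3).astype(int)
    loc=m&(abs(X[:,0]-.58)<.2)&(abs(X[:,1]+.06)<.2)
    mm=loc&(X[:,2]>0.096)&(X[:,2]<0.105)&(im.min(1)>100)&(im.max(1)-im.min(1)<40)
    P=X[mm]
    print(n,mm.sum(),P.mean(0)); r=cv2.minAreaRect(P[:,:2].astype(np.float32)*1000); print(r)
    if n=="scene":
        for q in (0.5,1,2):
          # robust: rotate, percentiles
          best=None
          for a in np.radians(np.arange(100,125,.25)):
            ex=np.array([np.cos(a),np.sin(a)]);ey=np.array([-ex[1],ex[0]])
            u=P[:,:2]@ex;v=P[:,:2]@ey
            u0,u1=np.percentile(u,[q,100-q]);v0,v1=np.percentile(v,[q,100-q])
            if best is None or (u1-u0)*(v1-v0)<best[0]: best=((u1-u0)*(v1-v0),np.degrees(a),u0,u1,v0,v1)
          print(q,best,best[3]-best[2],best[5]-best[4])
    for lo,hi in ((.095,.113),(.113,.145)):
        r=loc&(im[:,0]>100)&(im[:,1]<70)&(im[:,2]<70)&(X[:,2]>lo)&(X[:,2]<hi)
        print('red',lo,r.sum(),X[r].mean(0),np.ptp(X[r],axis=0))
    b=loc&(im.max(1)<70)&(X[:,2]>.125)&(X[:,2]<.15)
    print('bar',b.sum(),X[b].mean(0),X[b].min(0),X[b].max(0))
    if b.sum()>10: print(cv2.fitLine(X[b][:,:2].astype(np.float32),cv2.DIST_HUBER,0,.01,.01).ravel())
```

```text
scene 1759 [ 0.5902675  -0.05195777  0.0989127 ]
((587.7845458984375, -73.13887023925781), (244.2188262939453, 257.3101501464844), 23.55014419555664)
0.5 (np.float64(0.05512764700546675), np.float64(112.5), np.float64(-0.3998964111746027), np.float64(-0.1671251158274677), np.float64(-0.6333368171342315), np.float64(-0.3965050079403438)) 0.23277129534713498 0.2368318091938877
1 (np.float64(0.05332902240576829), np.float64(114.25), np.float64(-0.413251552603089), np.float64(-0.18454564267210402), np.float64(-0.6238730168542694), np.float64(-0.3906957350697234)) 0.22870590993098497 0.23317728178454605
2 (np.float64(0.05085599585540687), np.float64(114.00000000000001), np.float64(-0.40761623741132297), np.float64(-0.18538819834082826), np.float64(-0.6230094362505646), np.float64(-0.39416344513207013)) 0.2222280390704947 0.22884599111849446
red 0.095 21 [ 0.53700271 -0.19536617  0.10899803] [0.02922281 0.03631123 0.00684934]
red 0.113 15 [ 0.53551035 -0.19046546  0.12747315] [0.03181069 0.07487369 0.0244632 ]
bar 57 [ 0.60016174 -0.09956515  0.13625377] [ 0.54719742 -0.1248815   0.12664032] [ 0.65076636 -0.07290027  0.14348637]
[ 0.9182537   0.39599258  0.60016173 -0.09956515]
side 1140 [ 0.64052298 -0.07539463  0.1000293 ]
((584.8507080078125, -78.79924011230469), (241.44546508789062, 257.46014404296875), 23.139245986938477)
red 0.095 26 [ 0.53723613 -0.20959979  0.10935351] [0.02483815 0.0230349  0.0083302 ]
red 0.113 11 [ 0.53273557 -0.20867545  0.11931119] [0.01457584 0.01621571 0.01802163]
bar 23 [ 0.63429476 -0.09462095  0.13858024] [ 0.62351967 -0.10252423  0.12745181] [ 0.64546287 -0.08847728  0.145635  ]
[ 0.900912    0.43400177  0.6354114  -0.09429123]
```

```bash
cat >> h.py <<'E'
def ori(a):  # tool pointing down, tool x at world angle a
    x=np.array([np.cos(a),np.sin(a),0]);z=np.array([0,0,-1.]);return np.c_[x,np.cross(z,x),z]
def wcloud(c,st):
    X,m=cloud(c); T=np.array(c["hand_eye"]); X=X@T[:3,:3].T+T[:3,3]
    return X@st["orientation"].T+st["tcp_pos"],m
E
python3 - <<'E'
from h import *
from workcell import arm
a=np.radians(113.5)
for da in (0,90,180,270):
    q=arm.ik([0.56,-0.14,0.40],ori(a+np.radians(da))); print(da,None if q is None else np.round(q,2))
c=arm.camera("wrist"); print(c["hand_eye"],c["K"])
E
```

```text
0 [ 0.1   0.05  0.38  0.   -1.9  -1.26]
90 [ 0.1   0.05  0.38  0.   -1.9   0.31]
180 [ 0.1   0.05  0.38  0.   -1.9   1.88]
270 [ 0.1   0.05  0.38  0.   -1.9  -2.83]
[[ 9.99999335e-01 -1.11770741e-03 -2.84736185e-04 -6.35455047e-04]
 [ 1.15073284e-03  9.50007123e-01  3.12226107e-01 -8.01816140e-02]
 [-7.84760305e-05 -3.12226227e-01  9.50007777e-01 -1.25292609e-01]
 [ 0.00000000e+00  0.00000000e+00  0.00000000e+00  1.00000000e+00]] [[335.8129104    0.         323.6436211 ]
 [  0.         335.8129104  197.16049308]
 [  0.           0.           1.        ]]
```

Run:
```python
from h import *
from workcell import arm
a=np.radians(113.5)
arm.move_pose([0.55,-0.14,0.40],ori(a+np.pi/2))
arm.sleep(.3)
st=arm.read_state(); c=arm.camera("wrist")
pickle.dump((st,c),open("w1.pkl","wb"))
cv2.imwrite("pics/w1.png",c["img"][:,:,::-1])
print(st["clock"],st["tcp_pos"],arm.read_state()["joint_positions"])
X,m=wcloud(c,st); im=c["img"].reshape(-1,3).astype(int)
loc=m&(abs(X[:,0]-.58)<.2)&(abs(X[:,1]+.06)<.2)
mm=loc&(X[:,2]>0.095)&(X[:,2]<0.105)&(im.min(1)>100)&(im.max(1)-im.min(1)<40)
P=X[mm]; print(len(P),P.mean(0),cv2.minAreaRect(P[:,:2].astype(np.float32)*1000))
for lo,hi in ((.095,.113),(.113,.137),(.137,.145)):
    r=loc&(im[:,0]>100)&(im[:,1]<70)&(im[:,2]<70)&(X[:,2]>lo)&(X[:,2]<hi)
    print('red',lo,r.sum(),X[r].mean(0),np.ptp(X[r],axis=0))
b=loc&(im.max(1)<70)&(X[:,2]>.125)&(X[:,2]<.15)
print('bar',b.sum(),X[b].mean(0),X[b].min(0),X[b].max(0),cv2.minAreaRect(X[b][:,:2].astype(np.float32)*1000))
c["R"]=np.eye(3);
```

```text
2.6333 [ 0.54989288 -0.14036613  0.3999419 ] [ 1.03798813e-01  2.48181356e-02  3.49834323e-01  1.19819392e-05
 -1.89585490e+00  3.05848857e-01]
28056 [ 0.58628027 -0.07713772  0.09978409] ((581.7476806640625, -68.25048828125), (239.546142578125, 232.981201171875), 22.326995849609375)
red 0.095 319 [ 0.53695986 -0.20471725  0.11011465] [0.03936231 0.04104545 0.01480493]
red 0.113 16 [ 0.53780482 -0.19970135  0.12491767] [0.00522305 0.01280584 0.02066409]
red 0.137 119 [ 0.53313781 -0.19968982  0.14014524] [0.01301068 0.01300667 0.0048737 ]
bar 942 [ 0.59717396 -0.10859409  0.14025145] [ 0.54651331 -0.13232789  0.12606374] [ 0.64903466 -0.08370813  0.14458349] ((597.2439575195312, -107.74131774902344), (109.34520721435547, 11.914169311523438), 22.4293155670166)
```

View pics/w1.png

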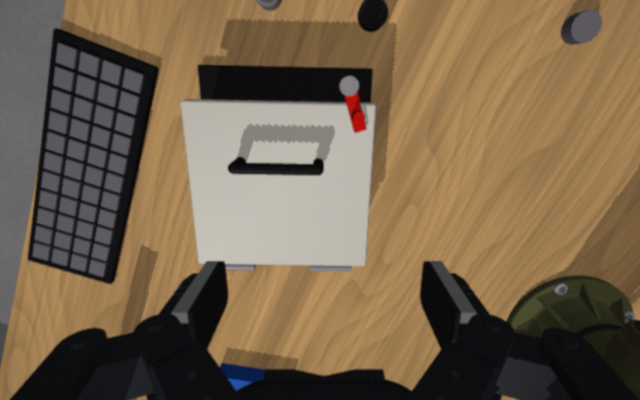

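The wrist view is clear: post top (349,86), red peg (357,120), handle bar (232–322,168), lid corners (182,101)–(375,104). Solving for the case frame gives a yaw of 112.4° and an origin of about (0.580, −0.066). Next I'll check reachability along the lid arc.

```bash
cat >> h.py <<'E'
YAW=np.radians(112.4); C=np.array([0.5802,-0.0658,0])
ex=np.array([np.cos(YAW),np.sin(YAW),0]);ey=np.array([-ex[1],ex[0],0]);ez=np.array([0,0,1.])
def W(x,y,z): return C+x*ex+y*ey+z*ez
def tocase(p): d=np.asarray(p)-C; return np.array([d@ex,d@ey,d[2]])
def O(xc):  # tool x given in case coords (horizontal), tool down
    x=xc[0]*ex+xc[1]*ey; x=x/np.linalg.norm(x); return np.c_[x,np.cross(-ez,x),-ez]
def arcpose(phi,tilt,sgn=1,up=.003):
    # bar pose at lid angle phi; tool tilted by 'tilt' about ey (tool x = sgn*lid x)
    n=np.sin(tilt)*ex+np.cos(tilt)*ez   # tilted normal
    lx=np.cos(tilt)*ex-np.sin(tilt)*ez
    b=W(.105-.150*np.cos(phi)+.040*np.sin(phi),0,.095+.150*np.sin(phi)+.040*np.cos(phi))
    return b+up*n, np.c_[sgn*lx,np.cross(-n,sgn*lx),-n]
E
python3 - <<'E'
from h import *
from workcell import arm
for s in (1,-1):
    for phi in (0,.14,.3,.5,.7,.9,1.1,1.2,1.3):
        out=[]
        for lag in (0,.3,.5):
            t=max(0,phi-lag); q=arm.ik(*arcpose(phi,t,s)); out.append(None if q is None else np.round(q,2).tolist())
        print(s,phi,out)
d=pickle.load(open("cams0.pkl","rb"))["side"]
print([ (n,tocase(p).round(3)) for n,p in (("peg",[.5331,-.1997,.14]),("post",[.5549,-.2276,.1]))])
X,m=cloud(d)
cc=(X-C)@np.c_[ex,ey,ez]
f=m&(cc[:,0]<-.18)&(cc[:,0]>-.32)&(abs(cc[:,1])<.2)&(cc[:,2]>.015)&(cc[:,2]<.09)
import collections
for s in (1,-1):
    g=cc[f&((cc[:,1]-.05)*s>0)]; print(len(g),g.mean(0),g.min(0),g.max(0))
E
```

```text
1 0 [[0.15, 0.07, -0.08, 0.0, -1.42, -1.33], [0.15, 0.07, -0.08, 0.0, -1.42, -1.33], [0.15, 0.07, -0.08, 0.0, -1.42, -1.33]]
1 0.14 [[0.24, -0.0, -0.18, 0.14, -1.38, -1.45], [0.16, 0.06, -0.06, 0.0, -1.45, -1.34], [0.16, 0.06, -0.06, 0.0, -1.45, -1.34]]
1 0.3 [[0.35, -0.08, -0.29, 0.31, -1.36, -1.59], [0.18, 0.04, -0.04, 0.0, -1.49, -1.36], [0.18, 0.04, -0.04, 0.0, -1.49, -1.36]]
1 0.5 [[0.47, -0.15, -0.42, 0.51, -1.37, -1.77], [0.33, -0.07, -0.19, 0.2, -1.45, -1.54], [0.22, 0.01, -0.03, 0.0, -1.54, -1.4]]
1 0.7 [[0.59, -0.18, -0.52, 0.69, -1.43, -1.95], [0.48, -0.15, -0.32, 0.4, -1.44, -1.72], [0.38, -0.1, -0.17, 0.2, -1.49, -1.57]]
1 0.9 [[0.69, -0.17, -0.61, 0.85, -1.51, -2.1], [0.62, -0.19, -0.44, 0.59, -1.48, -1.9], [0.53, -0.17, -0.31, 0.4, -1.49, -1.76]]
1 1.1 [[0.77, -0.12, -0.67, 0.97, -1.61, -2.23], [0.74, -0.18, -0.54, 0.74, -1.55, -2.06], [0.68, -0.19, -0.43, 0.57, -1.53, -1.94]]
1 1.2 [[0.81, -0.08, -0.7, 1.03, -1.67, -2.3], [0.79, -0.16, -0.58, 0.81, -1.6, -2.14], [0.74, -0.19, -0.48, 0.65, -1.57, -2.02]]
1 1.3 [[0.84, -0.04, -0.72, 1.07, -1.73, -2.36], [0.83, -0.13, -0
[... 834 characters left out ...]
0.77, -0.12, -0.67, 0.97, -1.61, 0.91], [0.74, -0.18, -0.54, 0.74, -1.55, 1.08], [0.68, -0.19, -0.43, 0.57, -1.53, 1.2]]
-1 1.2 [[0.81, -0.08, -0.7, 1.03, -1.67, 0.85], [0.79, -0.16, -0.58, 0.81, -1.6, 1.01], [0.74, -0.19, -0.48, 0.65, -1.57, 1.12]]
-1 1.3 [[0.84, -0.04, -0.72, 1.07, -1.73, 0.79], [0.83, -0.13, -0.61, 0.87, -1.64, 0.94], [0.8, -0.17, -0.52, 0.72, -1.6, 1.04]]
[('peg', array([-0.106,  0.095,  0.14 ])), ('post', array([-0.14 ,  0.085,  0.1  ]))]
124 [-0.23159276  0.12057155  0.02246746] [-0.25099222  0.09999517  0.01544214] [-0.21134878  0.1406797   0.03077602]
144 [-0.25237986 -0.01398587  0.04418813] [-0.26772692 -0.03511289  0.01500196] [-0.23273681  0.00080029  0.06783986]
```

Every pose on the arc is reachable. Now swing the latch.

Run:
```python
from h import *
from workcell import arm
arm.set_gripper(0.0,f_grip=30)
def fp(th,off,z): 
    r=np.array([np.cos(th),np.sin(th)]);t=np.array([-r[1],r[0]])
    p=np.array([-.14,.085])+.037*r-off*t
    return W(p[0],p[1],z),O(r)
z=.137
p,o=fp(.27,.034,.20); arm.move_pose(p,o)
p,o=fp(.27,.034,z); print(arm.move_l(p,rate=.12,guard=10))
for th in np.linspace(.27,1.6,8):
    p,o=fp(th,.0185,z); arm.move_l(p,rate=.08,attitude=o)
    s=arm.read_state(); print(round(th,2),s["ft_force"].round(1),s["clock"])
p,o=fp(1.6,.030,z); arm.move_l(p,rate=.1)
arm.move_l(p+np.array([0,0,.10]),rate=.2)
arm.move_pose(W(-.04,0,.36),O([0,1]))
arm.sleep(.2)
st=arm.read_state(); c=arm.camera("wrist")
pickle.dump((st,c),open("w2.pkl","wb"))
cv2.imwrite("pics/w2.png",c["img"][:,:,::-1])
print(st["clock"])
X,m=wcloud(c,st); im=c["img"].reshape(-1,3).astype(int); X=(X-C)@np.c_[ex,ey,ez]
r=m&(im[:,0]>100)&(im[:,1]<70)&(im[:,2]<70)&(X[:,2]>.137)&(X[:,2]<.146)&(X[:,1]>0)
print('peg',r.sum(),X[r].mean(0))
```

```text
False
0.27 [ 0.2 -0.6  0.7] 5.6083
0.46 [0.6 0.6 0.6] 5.95
0.65 [ 0.8 -0.3  1.2] 6.2917
0.84 [-0.2  0.2 -0.8] 6.6333
1.03 [-0.3  0.3  0.2] 6.975
1.22 [-0.3  0.2 -0.3] 7.3167
1.41 [0.1 0.1 0.3] 7.6583
1.6 [-0.9 -0.6 -0.2] 8.0
9.8917
peg 177 [-0.14076734  0.11888558  0.13996221]
```

View pics/w2.png

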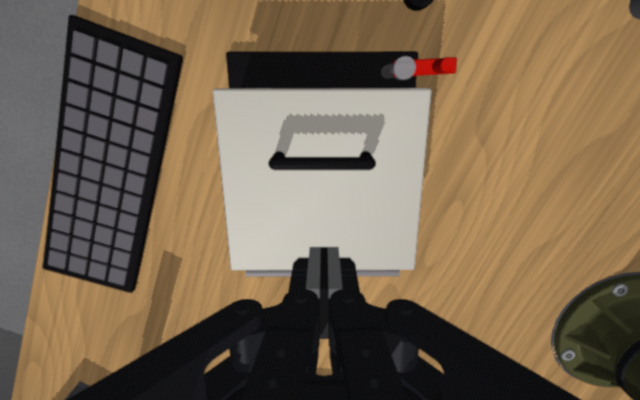

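The latch arm at (405–455,67) now points along the front, clear of the lid, with the peg at case (−141, 119), about 1.59 rad. Next, grip the handle and lift the lid to the catch.

Run:
```python
from h import *
from workcell import arm
st,c=pickle.load(open("w2.pkl","rb"))
X,m=wcloud(c,st); im=c["img"].reshape(-1,3).astype(int); X=(X-C)@np.c_[ex,ey,ez]
b=m&(im.max(1)<70)&(X[:,2]>.128)&(X[:,2]<.15)&(abs(X[:,1])<.07)&(abs(X[:,0]+.045)<.03)
print('bar',b.sum(),np.median(X[b],0),X[b].min(0),X[b].max(0))
arm.set_gripper(.05,f_grip=40)
p,o=arcpose(0,0,1,up=.003)
arm.move_pose(p+ez*.08,o)
print(arm.move_l(p,rate=.12,guard=8), tocase(arm.read_state()["tcp_pos"]))
arm.set_gripper(0.0,f_grip=40)
s=arm.read_state(); print(s["opening"],s["ft_force"].round(1),s["clock"])
for phi in np.linspace(.02,.14,7):
    p,o=arcpose(phi,phi*.7,1,up=.003); arm.move_l(p,rate=.05,attitude=o)
    s=arm.read_state(); print(round(phi,2),s["ft_force"].round(1),s["clock"].round(2),tocase(s["tcp_pos"]).round(4))
arm.sleep(.4)
c=arm.camera("scene"); cv2.imwrite("pics/s3.png",cv2.resize(c["img"][120:280,180:420,::-1],None,fx=3,fy=3))
```

```text
bar 1173 [-0.04599763 -0.00031803  0.14088401] [-0.05128533 -0.05589099  0.12867666] [-0.03992015  0.05435885  0.14434528]
False [-0.0453026  -0.00038625  0.13906961]
0.012553411480019608 [-2.6  5.   3.4] 13.1Traceback (most recent call last):
  File "<stdin>", line 15, in <module>
AttributeError: 'float' object has no attribute 'round'
```

Run:
```python
from h import *
from workcell import arm
for phi in np.linspace(.04,.14,6):
    p,o=arcpose(phi,phi*.7,1,up=.003); arm.move_l(p,rate=.05,attitude=o)
    s=arm.read_state(); print(round(phi,2),s["ft_force"].round(1),round(s["clock"],2),tocase(s["tcp_pos"]).round(4),s["opening"])
arm.sleep(.4)
c=arm.camera("scene"); cv2.imwrite("pics/s3.png",cv2.resize(c["img"][120:280,180:420,::-1],None,fx=3,fy=3))
```

```text
0.04 [ 4.3  2.9 -8.2] 13.6 [-0.0427 -0.0003  0.143 ] 0.012378611673995822
0.06 [ 4.7  2.7 -8.5] 13.85 [-0.0418 -0.0003  0.1459] 0.012324657604564197
0.08 [ 4.8  2.  -8. ] 14.1 [-0.0408 -0.0003  0.1488] 0.012418431797563655
0.1 [ 4.3  3.  -8.1] 14.35 [-0.0397 -0.0003  0.1519] 0.012538547311639591
0.12 [ 4.1  3.3 -6.9] 14.6 [-0.0384 -0.0003  0.1551] 0.012119715786232475
0.14 [ 3.1  3.5 -6.9] 14.85 [-0.0372 -0.0003  0.158 ] 0.012667870630263842
```

View pics/s3.png

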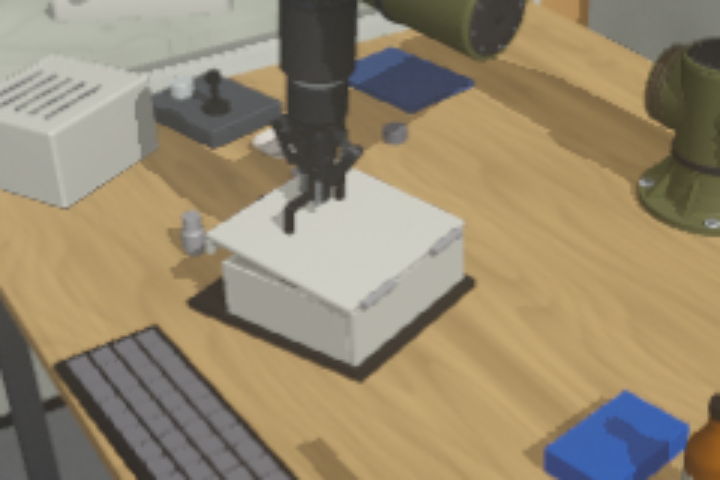

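The lid is visibly ajar: its front-left corner at (212,237) is lifted off the case body. I'll release it and look for the tongue.

Run:
```python
from h import *
from workcell import arm
arm.set_gripper(.045)
s=arm.read_state()
arm.move_l(s["tcp_pos"]-.10*s["orientation"][:,2],rate=.2)
arm.set_gripper(0.0,f_grip=30)
arm.move_pose(W(-.13,-.06,.28),O([0,1]))
arm.sleep(.2)
st=arm.read_state(); c=arm.camera("wrist")
pickle.dump((st,c),open("w3.pkl","wb"))
cv2.imwrite("pics/w3.png",c["img"][:,:,::-1])
print(st["clock"])
X,m=wcloud(c,st); im=c["img"].reshape(-1,3).astype(int); X=(X-C)@np.c_[ex,ey,ez]
r=m&(im[:,0]>120)&(im[:,1]>90)&(im[:,2]<70)&(X[:,2]>.05)&(X[:,2]<.12)
print('tongue',r.sum(),X[r].mean(0),X[r].min(0),X[r].max(0))
l=m&(im.min(1)>100)&(np.ptp(im,axis=1)<40)&(X[:,2]>.09)&(X[:,2]<.17)&(abs(X[:,1])<.11)&(X[:,0]>-.115)&(X[:,0]<.1)
print(l.sum(),np.polyfit(X[l,0],X[l,2],1), X[l].min(0))
```

```text
18.6167
tongue 1202 [-0.14162242  0.00040488  0.08786504] [-0.16224469 -0.01298304  0.0760327 ] [-0.11830384  0.13878941  0.11686582]
20506 [-0.1265153   0.11409833] [-0.11499967 -0.10997034  0.09902504]
```

View pics/w3.png

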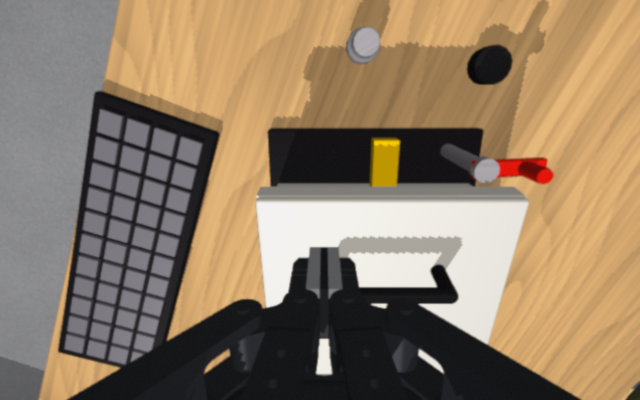

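The yellow tongue at (372–400,138–187) is fully out: case y ≈ 0, top at z 88 mm. The plane fit on the lid gives about 0.126 rad. Now push the tongue towards +y.

Run:
```python
from h import *
from workcell import arm
o=O([0,1]); z=.091
arm.move_l(W(-.148,-.05,.2),rate=.2)
print(arm.move_l(W(-.148,-.05,z),rate=.12,guard=8))
for y in np.arange(-.03,.0065,.006):
    g=arm.move_l(W(-.148,y,z),rate=.05,guard=12)
    s=arm.read_state(); print(round(y,3),g,tocase(s["ft_force"]+C).round(1),round(s["clock"],2))
    if g: break
arm.sleep(.3)
y=tocase(arm.read_state()["tcp_pos"])[1]
arm.move_l(W(-.148,y-.012,z),rate=.1)
arm.move_l(W(-.148,y-.012,.2),rate=.2)
arm.move_pose(W(-.13,-.06,.28),o)
arm.sleep(.2)
st=arm.read_state(); c=arm.camera("wrist")
cv2.imwrite("pics/w4.png",c["img"][:,:,::-1])
print(st["clock"])
X,m=wcloud(c,st); im=c["img"].reshape(-1,3).astype(int); X=(X-C)@np.c_[ex,ey,ez]
r=m&(im[:,0]>120)&(im[:,1]>90)&(im[:,2]<70)&(X[:,2]>.084)&(X[:,2]<.095)&(X[:,1]<.08)
print('tongue',r.sum(),X[r].mean(0),np.percentile(X[r],[2,98],axis=0))
l=m&(im.min(1)>100)&(np.ptp(im,axis=1)<40)&(X[:,2]>.09)&(X[:,2]<.17)&(abs(X[:,1])<.11)&(X[:,0]>-.115)&(X[:,0]<.1)
print(l.sum(),np.polyfit(X[l,0],X[l,2],1))
```

```text
False
-0.03 False [ 0.2  0.6 -1.2] 20.84
-0.024 False [-0.3  0.2 -0.4] 21.11
-0.018 False [-0.7  0.  -0.2] 21.38
-0.012 False [ 0.1 -0.4  0.4] 21.64
-0.006 False [ 0.3 -0.7  0.2] 21.91
-0.0 False [0.1 0.4 0.2] 22.18
0.006 False [-0.4 -0.3 -0.1] 22.44
24.375
tongue 1163 [-0.14047755  0.03173197  0.08788776] [[-0.16171668  0.02014923  0.08628586]
 [-0.11829471  0.04330953  0.08935615]]
20458 [-0.12837738  0.11383457]
```

View pics/w4.png

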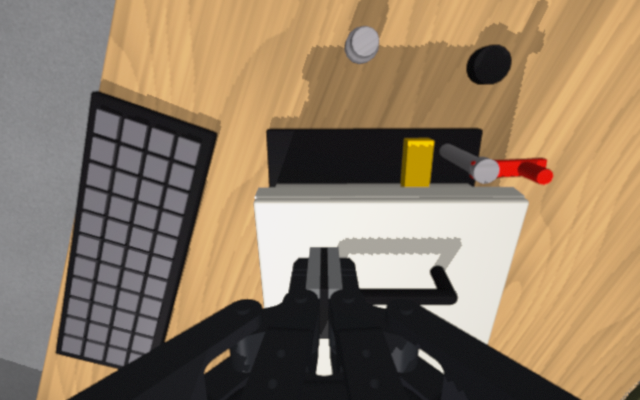

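The tongue is now at (402–433), centred at case y +31.7 mm, so the catch is about 0.031–0.032. The lid is still at about 0.13. Regrip the handle and swing the lid open.

Run:
```python
from h import *
from workcell import arm
arm.set_gripper(.05,f_grip=40)
ph=.13
p,o=arcpose(ph,ph,1); n=-o[:,2]
arm.move_pose(p+n*.08,o)
print(arm.move_l(p,rate=.12,guard=8))
arm.set_gripper(0.0,f_grip=40)
s=arm.read_state(); print(s["opening"],s["clock"])
for phi in np.arange(.2,1.301,.1):
    p,o=arcpose(phi,phi,1); arm.move_l(p,rate=.07,attitude=o)
    s=arm.read_state(); print(round(phi,2),s["ft_force"].round(1),round(s["clock"],2),round(s["opening"],4))
    if np.linalg.norm(s["ft_force"])>35: break
c=arm.camera("scene"); cv2.imwrite("pics/s5.png",cv2.resize(c["img"][120:280,180:420,::-1],None,fx=3,fy=3))
```

```text
False
0.012518939433366585 27.7583
0.2 [ 1.8  2.5 -4. ] 28.07 0.0122
0.3 [ 1.1  4.9 -3.2] 28.44 0.0125
0.4 [ 2.2  4.7 -4.1] 28.82 0.0124
0.5 [ 1.7  5.  -4.1] 29.19 0.0123
0.6 [ 2.1  6.4 -3.7] 29.57 0.0124
0.7 [ 0.3  7.3 -3.8] 29.94 0.0128
0.8 [ 1.5  5.2 -3.4] 30.32 0.0127
0.9 [ 0.8  5.1 -5.1] 30.69 0.0122
1.0 [ 1.7  5.2 -4.1] 31.07 0.0123
1.1 [ 1.5  4.9 -4.4] 31.44 0.0125
1.2 [ 1.8  4.5 -3.5] 31.82 0.0125
1.3 [ 2.3  5.5 -3.4] 32.19 0.0126
```

View pics/s5.png

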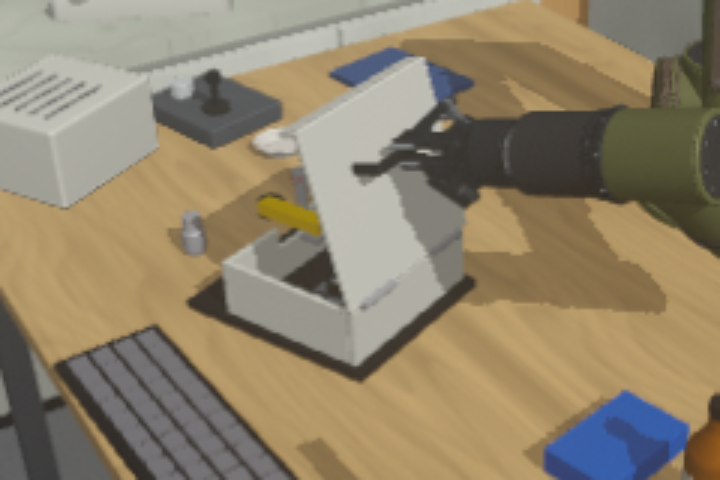

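The lid stands nearly upright, with its top edge from (300,130) to (425,60), and the gripper still holds the bar. Release and back off.

Run:
```python
from h import *
from workcell import arm
arm.set_gripper(.045)
s=arm.read_state(); b=s["tcp_pos"]
for d in (.10,.08,.06):
    try:
        print(arm.move_l(b-d*s["orientation"][:,2],rate=.12,guard=10),d); break
    except arm.MotionError as e: print(d,e)
arm.sleep(.3)
s=arm.read_state(); print(s["clock"],tocase(s["tcp_pos"]),s["ft_force"].round(1),s["opening"])
d={}
for n in ("scene","side"):
    c=arm.camera(n); d[n]=c
    cv2.imwrite(f"pics/{n}6.png",c["img"][:,:,::-1])
pickle.dump(d,open("cams6.pkl","wb"))
c=d["scene"]; X,m=cloud(c); im=c["img"].reshape(-1,3).astype(int); X=(X-C)@np.c_[ex,ey,ez]
l=m&(im.min(1)>100)&(np.ptp(im,axis=1)<40)&(X[:,2]>.15)&(X[:,2]<.33)&(abs(X[:,1])<.12)&(abs(X[:,0]-.05)<.12)
k=np.polyfit(X[l,2],X[l,0],1); print(l.sum(),"lid angle",np.pi/2+np.arctan(k[0]))
for n in d:
  c=d[n];X,m=cloud(c); im=c["img"].reshape(-1,3).astype(int); X=(X-C)@np.c_[ex,ey,ez]
  r=m&(im[:,0]>100)&(im[:,1]>70)&(im[:,2]<50)&(X[:,2]>.06)&(X[:,2]<.1)&(abs(X[:,1])<.1)&(abs(X[:,0]+.14)<.05)
  print(n,'tongue',r.sum(),X[r].mean(0))
  r=m&(im[:,0]>100)&(im[:,1]<70)&(im[:,2]<70)&(X[:,2]>.1)&(X[:,2]<.146)&(abs(X[:,1]-.1)<.1)&(abs(X[:,0]+.1)<.1)
  print('latch',r.sum(),X[r].mean(0))
```

```text
False 0.1
33.9417 [0.20193816 0.00034325 0.27806395] [ 0.1  0.  -0.2] 0.04450074906625244
2144 lid angle 1.25967715838985
scene tongue 100 [-0.12499926  0.02566753  0.08291084]
latch 0 [nan nan nan]
side tongue 194 [-0.12970708  0.03570539  0.0855203 ]
latch 78 [-0.14257648  0.12023995  0.11827587]<stdin>:24: RuntimeWarning: Mean of empty slice.
  ret = um.true_divide(
```

View pics/scene6.png

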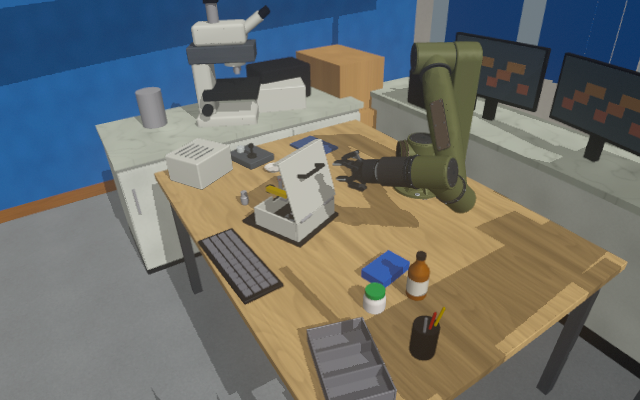

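View pics/side6.png

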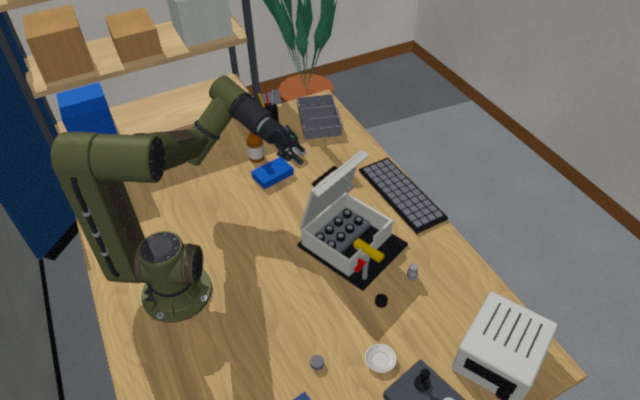

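The lid is open at about 1.26–1.3 rad and the gripper is clear of the handle. The bystanders are at the same pixels as before: objective (412,271), puck_a (381,300), slide box (272,172), jar and bottle. Handing in.

```bash
python3 -c "
from workcell import arm
print(arm.read_state()['ft_force'].round(1)); arm.finish_job()"
```

```text
[1.  0.4 0. ]
the job is handed in; nothing more can be done
```

The case is open and the job is handed in, at about 34 s of the 64 s allowed. No verdict was reported, so the results below come from my own measurements.

1. **Latch:** I pushed the peg round with closed fingers, and the wrist camera then put the latch at about 1.59 rad. At the end the side camera still saw it in that place.
2. **Lift to the catch:** I raised the lid by its handle to about 0.13 rad (plane fit to the wrist depth). The tongue had sprung out at case y ≈ 0.
3. **Catch:** I pushed the tongue to about +31.7 mm with the lid still at about 0.13 rad.
4. **Opening:** I swung the lid to a commanded 1.3 rad, let go and backed off 100 mm. A plane fit to the scene camera's depth then read 1.26 rad.

**Final checks:**
- **Robot clear:** force on the tool was near zero, about 1 N.
- **Bystanders:** in the last pictures they look unmoved; I compared them by eye and did not measure.
- **Disagreement:** the two fixed cameras gave the tongue's final position as +26 mm and +36 mm. Both are coarse readings on either side of the wrist camera's value, and both are above the 18 mm limit.
- **Failed check:** the scene camera could not see the latch behind the open lid.
- **Not measured:** I did not check the lid's speed after letting go.

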